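# Eject a chip cassette from the inspection dock

### The job

Press the red ejector key on the inspection dock right down along its sloping slide so that it pushes the orange chip cassette out of its bay, and let the key spring back. Then draw the cassette out and lay it flat, chip side up, inside the blue tray, lowering it in rather than dropping it. Leave the other things on the bench where they are.

Things in the scene. Friction and masses are not known exactly. Their poses are not given: they have to be found in the camera images.
- dock: Inspection dock fixed to the bench. Origin on the bench under the bay's middle; z up. Base plate x -60..90, y -65..130 mm, 12 mm thick. Aluminium bay along y: x -38..38, y -60..77 mm, floor at z 30 mm, roof (two black strips, 24 mm slot between) top at z 57 mm. Only open end (mouth) faces -y. On the roof, y 0..60 mm, a grey housing whose face slopes 40 deg to -x carries the red key.
- mouth (a point): Centre of the bay's open end at floor level, (0, -60, 30) mm in the dock's frame, axes as the dock's; the cassette comes out along -y. The opening is 59 mm wide and 21 mm high. A landing tongue 28 mm wide carries the floor on for 42 mm beyond the mouth.
- scope (a point): Centre of the underside of the white camera microscope fixed over the key, at (20, 35, 149) mm in the dock's frame, axes as the dock's. The microscope fills x -20..60, y -5..75 mm (dock frame) from there up to z 315 mm, on a post at (60, 108) mm: the key cannot be pressed from straight above, only by a tool tilted to come in from the dock's -x side.
- key_top (a point): Centre of the top face of the red ejector key's cap, a pad 42 mm (dock's y) x 34 mm, 10 mm thick. At rest at (-45, 30, 115) mm in the dock's frame; it moves with the key. Its z axis points out of the pad, 40 deg from vertical, leaning to the dock's -x; press along its -z.
- key (a joint): Travel of the ejector key in m: 0 at rest, 0.025 at its stop; a spring returns it (3 N at first, 9 N at the stop, plus a few N to move the cassette). A pusher behind the cassette moves twice as far, so a full press brings the cassette 50 mm along the dock's -y; the pusher goes back with the key, the cassette stays out.
- cassette: Loose orange chip cassette, 56 (x) x 110 (y) x 18 (z) mm, 0.15 kg, black and gold chip on its top. Origin at the centre of its underside; z up. It starts flat in the dock's bay, its axes parallel to the dock's, with its end about 5 mm inside the mouth; after a full press about 43 mm stands out of the mouth and can be gripped across its 56 mm width.
- tray: Blue open tray fixed to the bench, 138 (x) x 178 (y) mm outside, walls 4 mm thick and 14 mm high, floor 4 mm thick. Origin at the centre of its underside; z up.
- positioner_a: Bystander: loose black micropositioner, 60 x 50 x 80 mm, brass arm at its -x end; origin at the centre of its underside.
- positioner_b: Bystander: a second micropositioner like the first.
- driver: Bystander: loose green-handled screwdriver 160 mm long lying on the bench; origin under its middle, x along it.
- sample_box: Bystander: loose white sample box 70 x 90 x 24 mm; origin at the centre of its underside.
- spare: Bystander: grey spare cassette lying on the bench, same size as the orange one; origin at the centre of its underside.
- bottle: Bystander: white bottle with blue cap, 60 mm across, 150 mm high; origin at the centre of its underside.
Not all that is in view belongs to the job. There is more than one size of the cassette; the job needs the largest.

How it is judged:
On the way:
1. the red key is pressed to its stop (at least 22 of 25 mm) and the cassette has been pushed out of the mouth (at least 30 mm stands out) (value of joint key above 0.022 m and y of cassette in the frame of dock below -0.035 m), for 0.1 s.
At the end, for the whole second after the job is handed in: The orange cassette lies at rest, flat (within 5 degrees) and chip side up on the tray's floor, wholly inside its walls; the key is back at rest (within 3 mm) (x of cassette in the frame of tray between -0.042 and 0.042 m and y of cassette in the frame of tray between -0.062 and 0.062 m and z of cassette in the frame of tray between 0 and 0.009 m and angle between cassette's own z axis and vertical below 0.09 rad and value of joint key below 0.003 m and linear speed of cassette below 0.02 m/s); the robot touches nothing.
It fails at once if the cassette was let go over the tray with its underside more than 30 mm above the tray's floor (z of cassette in the frame of tray above 0.034 m and x of cassette in the frame of tray between -0.07 and 0.07 m and y of cassette in the frame of tray between -0.09 and 0.09 m and contact force between cassette and the fingers below 0.1 N).
It fails at once if a bystander (micropositioners, screwdriver, sample box, spare cassette, bottle) was moved more than 50 mm (distance of any of positioner_a, positioner_b, driver, sample_box, spare, bottle from where it was at the start of the episode above 0.05 m).
It also fails if it takes over 61 s, if anything falls off the work surface, if the arm or the gripper's body presses on something with over 40 N, if the wrist force passes 120 N, or if a joint passes its speed limit or range.

### The arm

A 6-joint arm with a two-finger parallel gripper is mounted at the origin on the work surface. World frame = base frame: x ahead of the robot, y to its left, z up, the work surface at z = 0. Lengths are in m, angles in rad, forces in N, time in s.
With the tool pointing down it reaches from about 0.375 to 0.75 m from the base axis. Payload 9 kg.
Tool frame: the origin (TCP) lies between the finger pads; the fingertips stand 11 mm ahead of it and the grasp point (between the pads) lies 8 mm behind it; z points along the fingers, y is the direction in which the jaws open and shut (so a half turn about z gives the same grasp; the last joint's range is limited). The gripper opens to 85 mm and grips with 20 to 120 N. Pads are 22 mm wide; open, the fingers measure 114 mm over their backs; the gripper's body (76 mm by 85 mm) begins 54 mm behind the grasp point. The pads swing forward as they close: fully open they stand 13 mm farther back than shut.
Start: joints at [-1.35, 0.104, 0.097, 1.564, 0, 1.353], TCP at [0.255, -0.543, 0.242] pointing down, gripper open.
Joint ranges: [-2.99, 2.99], [-0.84, 1.86], [-1.1, 1.16], [-1.84, 2.11], [-1.51, 1.56], [-3.14, 3.14]. Speed limits (rad/s): [2.22, 2.22, 2.57, 3.14, 3.14, 3.14].

### API

Orientations are given as a 3x3 rotation matrix whose columns are the frame's x, y, z axes.
In Python, from rig import get_obs, camera, camera_model, hand_in, look_for, outline_of, pinpoint gives the robot as it stands.
- The arm moves only by the tool apply_moves, never from a script. Its argument "commands" is a list of rows, each a list of 3 entries, a list of its own where there are three numbers: the shift along the tool's x, y, z in mm, then the turn about the tool's z in degrees, then the finger opening in mm, from 0 to 85.4. In form: [[[dx, dy, dz], spin, hand], ...]. A call has 1 to 8 rows; each row shifts and turns the commanded pose from where the row before left it, along the tool's axes as they then stand; what a row does not reach is not made up. A row lasts 1/10 s, in which the tool goes at most 50 mm and 8.59 degrees, less where a joint would pass 70% of its speed; a pose out of reach is approached as far as the arm can. A call with a gripper value outside its range is refused whole. The fingers move at their own pace and stop on an object; "force" is the grip in N (left out, the last holds). Time passes only in rows, so rows that do not move let the fingers close. It gives the time, the measured TCP pose, the force and the opening at its end, in the units of the state.
- get_obs(): the state, without advancing time (a new reading comes with each control period).
- camera(name): name is "scene" or "top" or "wrist"; returns (picture, depth): 400x640x3 uint8, red, green, blue; 400x640 float32, m along the optical axis (not along the pixel's ray), 0 where there is no reading.
- camera_model(name): a dict with "fx", "fy", "cx", "cy" (pixels), "position" and "attitude" of the camera in the world. Camera axes: x right, y up, looking along -z (the intrinsics and any distortion apply to the point x, -y, -z); pixel columns grow to the right and rows downward; lengths in m; the calibration is good to about 2 mm. A picture is of the moment at which its call begins: read the wrist's pose just before it. camera_model takes no time and is no camera call; for the wrist camera it gives the pose at the moment of the call.
- hand_in(): hands the job in, once; it reports no verdict.
Trained networks look in the newest picture that a camera, given by its name, has taken for a name from the list of things; names that differ only in an ending like _2 or _b are one class to them, and where a whole thing is asked for, a point or a joint stands for the part that bears it (a point fixed in the world has none). Each returns a list of dicts, best first, with "conf" (0 to 1); they miss things now and then, are a little off and sometimes report something else, mostly with a low value. They report only what shows in the picture. A call takes as long as a camera call. They do not tell look-alikes from the thing itself.
- look_for(label, camera): "rect" ([left, top, right, bottom] in pixels, round what is visible of it).
- outline_of(label, camera): "pixels" (400x640 bool, what is visible of it) and "rect" ([left, top, right, bottom] in pixels, round what is visible of it).
- pinpoint(label, camera): "uv" ([column, row] in pixels: a listed point, or the origin of a listed thing).
The state is a dict: "time_s": time; "joints": joint angles; "qvel": joint speeds; "tau": joint torques, N m; "eef_pos": TCP position; "ee_rot": TCP orientation; "wrist_force": force on the tool from outside, world axes, zero at the start; "wrist_torque": the same for the moment, N m; "finger_gap": finger opening in m.
Only numpy, scipy, OpenCV 4.12 (cv2) and the standard library are available. Lean on these libraries where they do the work, as an engineer would, in place of code of your own. Each camera call takes 0.05 s, during which the arm holds its last target. There are 200 camera calls.

## Working session

There is one attempt and no reset: what is moved stays moved. The work goes in short steps, Python scripts to look and compute and a tool call to move; the robot and the scene stay as the last step left them, time stands still between calls to the robot, and variables do not carry over. Pictures are saved under pics/ and viewed, about 8 in all and at most 12, crops included, and the job is handed in when it is done.

Besides the shell and the picture viewer there is one more tool, called after ">>>" by a JSON object that holds its "op" and its "data". apply_moves: Moves the arm, as the interface text tells. Its arguments: {"type":"object","properties":{"commands":{"type":"array"},"force":{"type":"number"}},"required":["commands"]}

```bash
mkdir -p pics; ls
cat > h.py <<'E'
import numpy as np, cv2
from rig import *
def world(cam,u,v,d,m=None):
    m=m or camera_model(cam)
    p=np.array([(u-m['cx'])/m['fx']*d,-(v-m['cy'])/m['fy']*d,-d])
    return np.array(m['attitude'])@p+np.array(m['position'])
def cloud(cam,dep):
    m=camera_model(cam); v,u=np.mgrid[:400,:640]
    p=np.stack([(u-m['cx'])/m['fx']*dep,-(v-m['cy'])/m['fy']*dep,-dep],-1)
    return p@np.array(m['attitude']).T+np.array(m['position'])
def proj(cam,P):
    m=camera_model(cam); q=np.array(m['attitude']).T@(np.array(P)-np.array(m['position']))
    return [m['cx']+m['fx']*q[0]/-q[2], m['cy']-m['fy']*q[1]/-q[2]]
def save(im,n): cv2.imwrite('pics/'+n+'.png',im[:,:,::-1])
E
python3 - <<'E'
from h import *
print(get_obs())
for c in ('scene','top'):
    im,d=camera(c); save(im,c); print(c,camera_model(c)); np.save(c+'_d.npy',d)
    for l in ('dock','tray','cassette','mouth','key_top','scope'):
        r=pinpoint(l,c)[:3]
        for k in r:
            u,v=k['uv']; dd=d[int(v),int(u)] if 0<=u<640 and 0<=v<400 else 0
            print(l,np.round(k['uv'],1),round(k['conf'],2),np.round(world(c,u,v,dd),3))
E
```

```text
pics
{'time_s': 0.0, 'joints': array([-1.34968494e+00,  1.04713723e-01,  9.64107996e-02,  1.56392337e+00,
       -5.63949690e-06,  1.35311002e+00]), 'qvel': array([ 0.00160058,  0.00011878,  0.00015583, -0.00010674,  0.00149398,
       -0.00290874]), 'tau': array([ 3.39772259e-04, -5.56934273e+01,  5.03645682e+01,  1.70266244e-02,
       -1.46108155e-04, -9.55909485e-06]), 'eef_pos': array([ 0.25484639, -0.54279975,  0.24148171]), 'ee_rot': array([[ 9.05263166e-01,  4.24851148e-01, -3.19114661e-04],
       [ 4.24851160e-01, -9.05262144e-01,  1.39391912e-03],
       [ 3.03325715e-04, -1.39743987e-03, -9.99998978e-01]]), 'wrist_force': array([ 0.24196961, -0.00373079,  0.12968341]), 'wrist_torque': array([-0.01345415, -0.01596488, -0.03135166]), 'finger_gap': 0.08540275482065272}
scene {'fx': 426.7707931855566, 'fy': 426.7707931855566, 'cx': 321.70910835555264, 'cy': 199.2125293370085, 'position': array([ 1.08965835, -0.64810276,  0.85560003]), 'attitude': array([[ 0.76680646, -0.44726199,  0.46039609],
       [ 0.64185848,  0.52864777, -0.55547208],
       [ 0.00505419,  0.72144872,  
[... 426 characters left out ...]
8824573494, 'cx': 311.6857606390454, 'cy': 201.0670257298311, 'position': array([ 0.50716577, -0.01786377,  1.19398929]), 'attitude': array([[-0.00969877,  0.99766552, -0.0675977 ],
       [-0.99980269, -0.00850319,  0.01795211],
       [ 0.0173354 ,  0.06775848,  0.99755114]])}
dock [236.1 196.2] 0.77 [0.599 0.16  0.046]
tray [378.5 229.7] 0.56 [ 0.508 -0.221  0.005]
tray [224.9 178.1] 0.26 [0.62  0.149 0.272]
cassette [231.4 271.5] 0.94 [0.4   0.177 0.015]
cassette [319.4 227.5] 0.62 [ 0.515 -0.059  0.011]
cassette [382.4 227.8] 0.15 [ 0.513 -0.232  0.002]
mouth [244.7 213.6] 0.73 [0.553 0.137 0.048]
key_top [207.1 199.3] 0.6 [0.587 0.222 0.112]
scope [224.4 177.4] 0.92 [0.621 0.15  0.272]
```

Run:
```python
import cv2
for n,(y0,y1,x0,x1) in {'scene':(60,340,160,540),'top':(60,360,100,500)}.items():
    im=cv2.imread(f'pics/{n}.png')[y0:y1,x0:x1]; cv2.imwrite(f'pics/{n}_c.png',cv2.resize(im,None,fx=2,fy=2,interpolation=cv2.INTER_CUBIC))
```

```text
(no output)
```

View pics/scene_c.png

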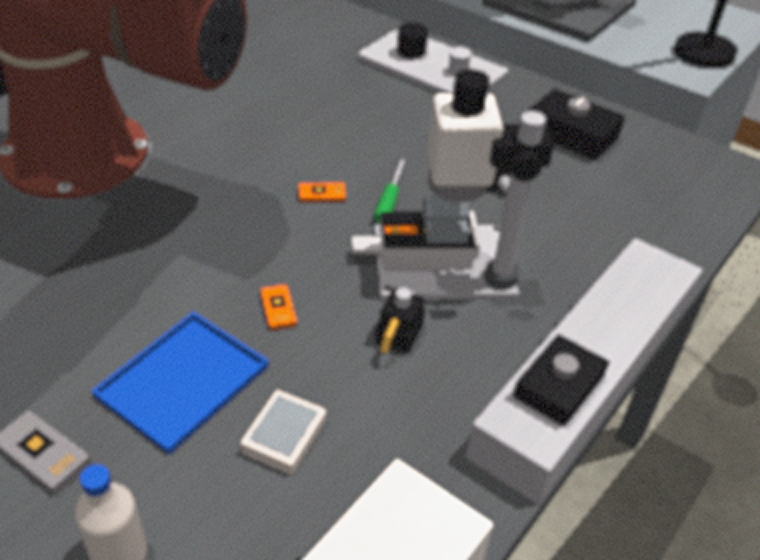

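View pics/top_c.png

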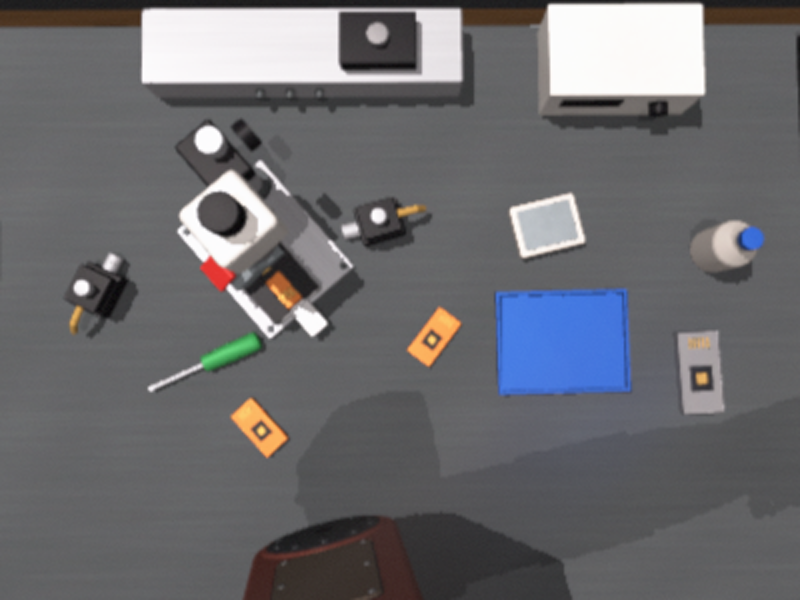

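The dock's mouth and tongue face the lower right of the top view (crop 312,318). The red key is at (217,273), and the tray is at (563,342). The two small orange cassettes at (435,337) and (260,428) are decoys. Next I'll fit the poses from depth.

Run:
```python
from h import *
im=cv2.imread('pics/top.png'); d=np.load('top_d.npy'); P=cloud('top',d); hsv=cv2.cvtColor(im,cv2.COLOR_BGR2HSV)
z=P[...,2]
def rect(m,n):
    q=(P[m][:,:2]*1000).astype(np.float32); r=cv2.minAreaRect(q); print(n,m.sum(),'c',np.round(r[0],1),'size',np.round(r[1],1),'ang',round(r[2],2),'z',np.median(z[m]).round(4))
v,u=np.mgrid[:400,:640]
def big(m):
    n,l,s,_=cv2.connectedComponentsWithStats(m.astype(np.uint8)); return l==1+np.argmax(s[1:,4])
box=(u>180)&(u<280)&(v>130)&(v<235)
rect(big(box&(abs(z-.012)<.005)&(hsv[...,2]>90)),'base')
rect(box&(abs(z-.012)<.004)&(hsv[...,2]>90),'base all')
rect(big(box&(abs(z-.315)<.008)&(hsv[...,2]>140)),'scope')
red=(hsv[...,1]>150)&((hsv[...,0]<6)|(hsv[...,0]>174))&(u<225)&(u>190)&(v>180)&(v<210)
rect(red,'red'); print(P[red].mean(0))
blue=(abs(hsv[...,0].astype(int)-110)<12)&(hsv[...,1]>150)&(u>335)&(u<425)&(v>195)&(v<265)
rect(big(blue),'tray')
rect(big(blue&(z>.010)),'tray rim')
org=(abs(hsv[...,0].astype(int)-12)<8)&(hsv[...,1]>130)&(u>225)&(u<260)&(v>185)&(v<220)
rect(big(org),'orange in bay'); print(P[org].mean(0))
sc=cv2.imread('pics/scene.png')
```

```text
base 937 c [658.  148.1] size [193.4  75.3] ang 40.61 z 0.012
base all 1178 c [623.  189.4] size [194.2 184.8] ang 40.16 z 0.012
scope 16 c [630.4 190.1] size [29.5  5.3] ang 33.53 z 0.3134
red 139 c [589.  212.4] size [61.1 28.5] ang 61.79 z 0.1163
[0.59303695 0.21771217 0.11676201]
tray 3328 c [ 505.4 -168.7] size [137.9 301.7] ang 1.0 z 0.0048
tray rim 241 c [ 507.6 -166.7] size [297.7 135.4] ang 89.58 z 0.0143
orange in bay 180 c [540.2  79.4] size [202.   37.3] ang 60.78 z 0.0484
[0.57736168 0.1452016  0.05555065]
```

>>> {"op": "apply_moves", "data": {"commands": [[[0,0,0],-8,85],[[0,0,0],-7.5,85],[[40,-23,0],0,85],[[40,-23,0],0,85],[[40,-23,0],0,85],[[40,-23,0],0,85],[[40,-23,0],0,85],[[40,-23,0],0,85]], "force": 100}}

```text
time_s: 1.5
eef_pos: [0.3474, -0.2805, 0.2424]
ee_rot: [[0.759, 0.651, 0.0], [0.651, -0.759, -0.001], [-0.0, 0.001, -1.0]]
wrist_force: [1.0, 0.2, -0.0]
finger_gap: 0.085
```

>>> {"op": "apply_moves", "data": {"commands": [[[40,-23,0],0,85],[[40,-23,0],0,85],[[40,-23,0],0,85],[[40,-23,0],0,85],[[40,-23,0],0,85],[[27,-33,0],0,85],[[27,-33,0],0,85],[[27,-33,0],0,85]]}}

```text
time_s: 2.3
eef_pos: [0.4207, 0.065, 0.2425]
ee_rot: [[0.759, 0.651, 0.001], [0.651, -0.759, -0.0], [0.0, 0.001, -1.0]]
wrist_force: [0.5, 0.2, 0.0]
finger_gap: 0.0849
```

>>> {"op": "apply_moves", "data": {"commands": [[[27,-33,0],0,85],[[27,-33,0],0,85],[[0,0,0],0,85],[[0,0,0],0,85]]}}

```text
time_s: 2.7
eef_pos: [0.4187, 0.1493, 0.2423]
ee_rot: [[0.757, 0.653, 0.0], [0.653, -0.757, -0.0], [-0.0, 0.0, -1.0]]
wrist_force: [0.8, -0.4, -0.4]
finger_gap: 0.0848
```

Run:
```python
from h import *
m=camera_model('wrist'); im,d=camera('wrist'); save(im,'w1'); np.save('w1_d.npy',d); import pickle; pickle.dump(m,open('w1_m.pkl','wb'))
print(m['position'],np.round(m['attitude'],3))
for l in ('key_top','mouth','dock'):
    for k in pinpoint(l,'wrist')[:2]:
        u,v=k['uv']; print(l,np.round(k['uv']),k['conf'],np.round(world('wrist',u,v,d[min(int(v),399),min(int(u),639)],m),4))
P=cloud('wrist',d); hsv=cv2.cvtColor(im,cv2.COLOR_RGB2HSV)
red=(hsv[...,1]>150)&((hsv[...,0]<6)|(hsv[...,0]>174))&(P[...,2]>.08)&(P[...,0]>.5)
print(red.sum(), P[red].mean(0) if red.any() else '')
```

```text
[0.47596157 0.19820751 0.37431478] [[ 0.653  0.723  0.224]
 [-0.757  0.624  0.195]
 [ 0.001 -0.297  0.955]]
mouth [431.  78.] 0.75 [0.5559 0.1288 0.0307]
dock [425.  15.] 0.95 [0.5812 0.1735 0.0568]
dock [572.  65.] 0.51 [0.647  0.0401 0.0398]
0
```

View pics/w1.png

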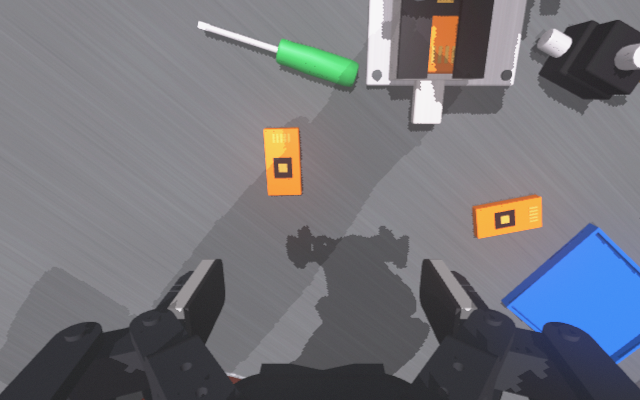

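The dock front edge shows at about (367..515,85), the tongue at (427,110), and positioner_a's knob at (553,42) near the mouth's right side. I'll refine the dock pose and measure the gripper's outline.

Run:
```python
from h import *
import pickle
m=pickle.load(open('w1_m.pkl','rb')); d=np.load('w1_d.npy'); im=cv2.imread('pics/w1.png')
v,u=np.mgrid[:400,:640]
p=np.stack([(u-m['cx'])/m['fx']*d,-(v-m['cy'])/m['fy']*d,-d],-1)@np.array(m['attitude']).T+m['position']
o=get_obs(); q=(p-o['eef_pos'])@o['ee_rot']*1000   # tool frame
g=(d>0)&(v>200)&(q[...,2]<60)
for z0 in range(-140,30,10):
    s=g&(q[...,2]>=z0)&(q[...,2]<z0+10)
    if s.sum()>5: print(z0,s.sum(),'y',np.percentile(q[s][:,1],[0.5,99.5]).round(),'x',np.percentile(q[s][:,0],[1,99]).round())
th=np.deg2rad(-49.4); R=np.array([[np.cos(th),-np.sin(th)],[np.sin(th),np.cos(th)]]); O=np.array([599.3,166.6])
D=(p[...,:2]*1000-O)@R   # dock coords
z=p[...,2]*1000
s=(abs(z-12)<4)&(v<110)&(u>350)&(u<535)
r=D[s]; print('base x',np.percentile(r[:,0],[.5,99.5]),'ymin',np.percentile(r[:,1],[.5]))
L=r[r[:,1]<-50]
xs=np.arange(-55,88,8); ed=[r[abs(r[:,0]-x)<4][:,1].min() for x in xs]; print('front edge fit slope/deg',np.rad2deg(np.polyfit(xs,ed,1)[0]),np.median(ed))
s=(abs(z-30)<5)&(D[...,1]<-66)&(D[...,1]>-125)&(abs(D[...,0])<30); print('tongue x',np.percentile(D[s][:,0],[1,99]),'ymin',np.percentile(D[s][:,1],1),'z',np.median(z[s]))
s=(z>35)&(z<75)&(u>530)&(v<100)&(d>0); print('posA pts in dock xmin',np.percentile(D[s][:,0],1),'y',np.percentile(D[s][:,1],[1,99]))
s2=s&(D[...,0]<75);print(np.c_[D[s2],z[s2]][::40].round())
im2=cv2.imread('pics/w1.png'); hsv=cv2.cvtColor(im2,cv2.COLOR_BGR2HSV)
c=(hsv[...,1]>150)&(abs(hsv[...,0].astype(int)-12)<8)&(v<80)&(u>400)&(u<480); print('orange z',np.median(z[c]),'ymin',np.percentile(D[c][:,1],1))
```

```text
-90 60 y [-19.  25.] x [19. 21.]
-80 9689 y [-73.  69.] x [10. 19.]
-70 10409 y [-74.  71.] x [ 7. 18.]
-60 11603 y [-75.  72.] x [-7. 14.]
-50 2398 y [-73.  69.] x [ 3. 15.]
-40 2098 y [-57.  54.] x [-8. 12.]
-30 1972 y [-57.  54.] x [-10.  12.]
-20 1558 y [-57.  54.] x [-10.  12.]
-10 671 y [-53.  52.] x [-10.  12.]
base x [-59.60439138  89.50013978] ymin [-63.79775583]Traceback (most recent call last):
  File "<stdin>", line 17, in <module>
    return umr_minimum(a, axis, None, out, keepdims, initial, where)
ValueError: zero-size array to reduction operation minimum which has no identity
```

>>> {"op": "apply_moves", "data": {"commands": [[[0,0,0],-8.5,85.4],[[0,0,0],-8.5,85.4],[[0,0,0],-8.5,85.4],[[0,0,0],-8.5,85.4],[[0,0,0],-8.5,85.4],[[0,0,0],-8.5,85.4],[[0,0,0],-8.5,85.4],[[0,0,0],-0.5,85.4]]}}

```text
time_s: 3.7
eef_pos: [0.4193, 0.1475, 0.2423]
ee_rot: [[-0.185, 0.983, 0.0], [0.983, 0.185, -0.0], [-0.0, 0.0, -1.0]]
wrist_force: [0.0, -0.3, -0.5]
finger_gap: 0.0853
```

```bash
cat >> h.py <<'E'
TH=np.deg2rad(-49.4); RD=np.array([[np.cos(TH),-np.sin(TH),0],[np.sin(TH),np.cos(TH),0],[0,0,1]]); OD=np.array([599.3,166.6,0])
def dock(p): return (np.array(p)*1000-OD)@RD
def totool(target_dock):
    o=get_obs(); w=RD@np.array(target_dock)+OD
    return (w-o['eef_pos']*1000)@o['ee_rot']
E
python3 -c "
from h import *
o=get_obs(); print(dock(o['eef_pos']),np.round(RD.T@o['ee_rot'],3),o['joints'],totool([-102,-24.6,122]))"
```

```text
[-102.64164085 -149.12444113  242.32001156] [[-0.867  0.499  0.   ]
 [ 0.499  0.867  0.   ]
 [-0.     0.    -1.   ]] [ 4.24817000e-02 -3.75581984e-01 -3.42984188e-01  1.60318987e+00
 -1.80701745e-04  1.42708407e+00] [ 61.60292899 108.21423577 120.32627161]
```

>>> {"op": "apply_moves", "data": {"commands": [[[15,27,30],0,85.4],[[15,27,30],0,85.4],[[15,27,30],0,85.4],[[16,27,30],0,85.4],[[0,0,0],0,85.4],[[0,0,0],0,85.4]]}}

```text
time_s: 4.3
eef_pos: [0.5133, 0.2277, 0.1213]
ee_rot: [[-0.181, 0.983, -0.003], [0.983, 0.181, -0.001], [-0.0, -0.003, -1.0]]
wrist_force: [-0.4, -0.1, 0.9]
finger_gap: 0.0854
```

```bash
python3 -c "
from h import *
o=get_obs(); print(dock(o['eef_pos']),o['wrist_force'],o['joints'])
im,d=camera('scene'); im2,d2=camera('wrist'); 
a=cv2.resize(im[60:260,260:460],(400,400),interpolation=cv2.INTER_CUBIC)
t,_=camera('top'); b=cv2.resize(t[100:300,150:350],(400,400),interpolation=cv2.INTER_CUBIC)
save(np.hstack([a,b]),'pre')"
```

```text
[-102.3750384   -25.49553698  121.31548491] [-0.4173722  -0.13547287  0.8997242 ] [ 1.84823313e-01  3.65468999e-03 -2.26137937e-01  1.34372762e+00
 -2.53756115e-04  1.57326083e+00]
```

View pics/pre.png

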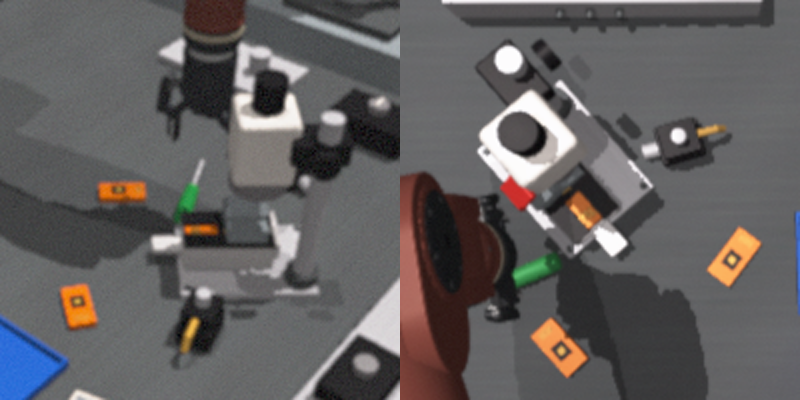

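The arm comes in from the far side, clear of the scope. The open finger tip is just off the red key (right half, 515,193). Pressing along the slide now.

>>> {"op": "apply_moves", "data": {"commands": [[[-2.8,1.6,3.8],0,85.4],[[-2.8,1.6,3.8],0,85.4],[[-2.8,1.6,3.8],0,85.4],[[-2.8,1.6,3.8],0,85.4],[[0,0,0],0,85.4]]}}

```text
time_s: 4.95
eef_pos: [0.5221, 0.218, 0.1063]
ee_rot: [[-0.184, 0.983, -0.001], [0.983, 0.184, -0.0], [-0.0, -0.001, -1.0]]
wrist_force: [-0.3, 0.3, 0.3]
finger_gap: 0.0858
```

>>> {"op": "apply_moves", "data": {"commands": [[[-2.8,1.6,3.8],0,85.4],[[-2.8,1.6,3.8],0,85.4],[[0,0,0],0,85.4]]}}

```text
time_s: 5.25
eef_pos: [0.5267, 0.2136, 0.0994]
ee_rot: [[-0.185, 0.983, 0.0], [0.983, 0.185, 0.0], [0.0, 0.0, -1.0]]
wrist_force: [-2.2, 2.1, 3.0]
finger_gap: 0.0854
```

>>> {"op": "apply_moves", "data": {"commands": [[[-2.8,1.6,3.8],0,85.4],[[-2.8,1.6,3.8],0,85.4],[[-2.8,1.6,3.8],0,85.4],[[0,0,0],0,85.4]]}}

```text
time_s: 5.65
eef_pos: [0.5328, 0.2065, 0.0882]
ee_rot: [[-0.185, 0.983, 0.0], [0.983, 0.185, 0.001], [0.001, 0.0, -1.0]]
wrist_force: [-3.4, 3.6, 5.4]
finger_gap: 0.0853
```

>>> {"op": "apply_moves", "data": {"commands": [[[-2.8,1.6,3.8],0,85.4],[[0,0,0],0,85.4]]}}

```text
time_s: 5.85
eef_pos: [0.5348, 0.2043, 0.0846]
ee_rot: [[-0.185, 0.983, 0.0], [0.983, 0.185, 0.001], [0.001, 0.0, -1.0]]
wrist_force: [-3.6, 2.5, 7.4]
finger_gap: 0.0856
```

>>> {"op": "apply_moves", "data": {"commands": [[[-1.7,1,2.3],0,85.4],[[0,0,0],0,85.4]]}}

```text
time_s: 6.05
eef_pos: [0.5355, 0.2036, 0.0835]
ee_rot: [[-0.186, 0.982, -0.0], [0.982, 0.186, 0.002], [0.002, -0.0, -1.0]]
wrist_force: [-11.4, 5.6, 16.6]
finger_gap: 0.0855
```

>>> {"op": "apply_moves", "data": {"commands": [[[-0.8,0.5,1.2],0,85.4],[[0,0,0],0,85.4]]}}

```text
time_s: 6.25
eef_pos: [0.5358, 0.2035, 0.0832]
ee_rot: [[-0.187, 0.982, -0.001], [0.982, 0.187, 0.003], [0.003, -0.0, -1.0]]
wrist_force: [-19.0, 7.8, 23.4]
finger_gap: 0.0855
```

```bash
cat > chk.py <<'E'
from h import *
o=get_obs(); print('tcp dock',dock(o['eef_pos']).round(1),o['wrist_force'].round(1))
for c in ('top','scene'):
    im,d=camera(c); save(im,'chk_'+c); P=cloud(c,d); hsv=cv2.cvtColor(im,cv2.COLOR_RGB2HSV); D=(P*1000-OD)@RD
    m=(hsv[...,1]>130)&(abs(hsv[...,0].astype(int)-12)<8)&(d>0)&(abs(D[...,0])<36)&(D[...,1]<20)&(D[...,1]>-150)&(D[...,2]>25)&(D[...,2]<70)
    r=D[m]; 
    if len(r): print(c,m.sum(),'y',np.percentile(r[:,1],[1,99]).round(1),'x(y<-66)',np.percentile(r[r[:,1]<-66][:,0],[1,99]).round(1) if (r[:,1]<-66).sum()>5 else '','z',np.median(r[:,2]).round(1))
    k=(hsv[...,1]>150)&((hsv[...,0]<6)|(hsv[...,0]>174))&(d>0)&(abs(D[...,0]+40)<35)&(abs(D[...,1]-30)<30)&(D[...,2]>70)
    if k.any(): print('red',k.sum(),D[k].mean(0).round(1))
E
python3 chk.py
```

```text
tcp dock [-69.4 -24.2  83.2] [-19.    7.8  23.4]
top 490 y [-102.1    3.8] x(y<-66) [-26.7  28.2] z 48.3
red 23 [-32.9  20.  113.5]
scene 336 y [-102.9    1.4] x(y<-66) [-26.4  30. ] z 47.0
red 9 [-50.8  14.1 428. ]
```

The key is at its stop: the cassette end is at y≈-102.5, so 43 mm stands out. Backing off.

>>> {"op": "apply_moves", "data": {"commands": [[[2.8,-1.6,-3.8],0,85.4],[[5.6,-3.2,-7.6],0,85.4],[[8,-5,-12],0,85.4],[[12,-7,-16],0,85.4],[[0,-20,-35],0,85.4],[[0,-25,-40],0,85.4],[[0,-25,-40],0,85.4],[[0,0,0],0,75]]}}

```text
time_s: 7.15
eef_pos: [0.4458, 0.2143, 0.2423]
ee_rot: [[-0.186, 0.983, 0.008], [0.983, 0.186, 0.001], [-0.0, 0.009, -1.0]]
wrist_force: [0.7, 0.5, 0.1]
finger_gap: 0.0754
```

```bash
python3 chk.py
python3 - <<'E'
from h import *
import pickle
o=get_obs(); print(o['joints'].round(2))
m=pickle.load(open('w1_m.pkl','rb')); d=np.load('w1_d.npy'); v,u=np.mgrid[:400,:640]
p=np.stack([(u-m['cx'])/m['fx']*d,-(v-m['cy'])/m['fy']*d,-d],-1)@np.array(m['attitude']).T+m['position']
D=(p*1000-OD)@RD; s=(D[...,2]>25)&(D[...,2]<95)&(u>530)&(v<105)&(d>0)
q=D[s]
for y in range(-130,-30,10):
    r=q[abs(q[:,1]-y)<5]
    if len(r)>5: i=r[:,0].argmin(); print(y,np.percentile(r[:,0],[1,99]).round(),'zmax',r[:,2].max().round(),'z at xmin',r[i,2].round())
im,d=camera('top'); P=cloud('top',d); h=cv2.cvtColor(im,cv2.COLOR_RGB2HSV)
b=(abs(h[...,0].astype(int)-110)<12)&(h[...,1]>150)&(u>335)&(u<425)&(v>195)&(v<265)&(P[...,2]<.03)
n,l,st,_=cv2.connectedComponentsWithStats(b.astype(np.uint8)); b=l==1+st[1:,4].argmax()
b=cv2.morphologyEx(b.astype(np.uint8),cv2.MORPH_OPEN,np.ones((5,5)))>0
q=(P[b][:,:2]*1000).astype(np.float32); q=q[(q[:,1]>-340)&(q[:,1]<-110)]; print('tray',cv2.minAreaRect(q),np.percentile(q,[1,99],axis=0))
E
```

```text
tcp dock [-136.1  -85.5  242.3] [0.7 0.5 0.1]
top 475 y [-102.2    3.5] x(y<-66) [-26.4  28.2] z 48.1
red 140 [-43.1  28.9 115.8]
scene 331 y [-102.8    0.4] x(y<-66) [-25.4  29.3] z 46.5
[ 0.18 -0.22 -0.23  1.56 -0.    1.57]
-80 [168. 172.] zmax 36.0 z at xmin 35.0
-70 [147. 172.] zmax 62.0 z at xmin 30.0
-60 [127. 174.] zmax 62.0 z at xmin 26.0
-50 [119. 171.] zmax 82.0 z at xmin 36.0
-40 [123. 150.] zmax 82.0 z at xmin 28.0
tray ((506.4349670410156, -226.01856994628906), (137.5795440673828, 178.18409729003906), 0.7520970702171326) [[ 439.29938965 -312.7954895 ]
 [ 572.65708008 -139.25089111]]
```

>>> {"op": "apply_moves", "data": {"commands": [[[0,0,0],-8.5,75],[[0,0,0],-8.5,75],[[0,0,0],-8.5,75],[[0,0,0],-8.5,75],[[0,0,0],-8.5,75],[[0,0,0],-8.5,75],[[0,0,0],-8.5,75],[[0,0,0],-8.5,75]]}}

```text
time_s: 8.1
eef_pos: [0.4456, 0.2135, 0.2334]
ee_rot: [[-0.982, 0.191, -0.003], [0.191, 0.982, -0.001], [0.003, -0.001, -1.0]]
wrist_force: [-0.0, 0.2, 0.3]
finger_gap: 0.0745
```

>>> {"op": "apply_moves", "data": {"commands": [[[0,0,0],-8.5,75],[[0,0,0],-8.5,75],[[0,0,0],-8.5,75],[[0,0,0],-8.5,75],[[0,0,0],-8.5,75],[[0,0,0],-8.5,75],[[0,0,0],-0.9,75],[[0,0,0],0,75]]}}

```text
time_s: 8.9
eef_pos: [0.4458, 0.2135, 0.2341]
ee_rot: [[-0.762, -0.647, -0.002], [-0.647, 0.762, -0.001], [0.002, 0.001, -1.0]]
wrist_force: [-1.1, -0.7, 0.8]
finger_gap: 0.0749
```

```bash
python3 -c "
from h import *
o=get_obs(); print(o['joints'].round(2),dock(o['eef_pos']),np.round(RD.T@o['ee_rot'],3),totool([1,-85,110]))"
```

```text
[ 0.18 -0.22 -0.23  1.56 -0.   -0.52] [-135.49132845  -85.99158039  234.06040292] [[-0.005 -1.    -0.001]
 [-1.     0.005 -0.002]
 [ 0.002  0.001 -1.   ]] [  -1.84267942 -136.58766221  123.94460298]
```

>>> {"op": "apply_moves", "data": {"commands": [[[0,-34,10],0,75],[[-1,-34,10],0,75],[[-1,-34,10],0,75],[[0,-34,10],0,75],[[0,0,30],0,75],[[0,0,30],0,75],[[0,0,0],0,75],[[0,0,0],0,75]]}}

```text
time_s: 9.7
eef_pos: [0.5356, 0.1116, 0.1352]
ee_rot: [[-0.761, -0.649, -0.001], [-0.649, 0.761, -0.0], [0.001, 0.001, -1.0]]
wrist_force: [-0.5, -0.1, 0.2]
finger_gap: 0.0748
```

Run:
```python
from h import *
o=get_obs(); print(dock(o['eef_pos']),totool([1,-85,39])); m=camera_model('wrist'); im,d=camera('wrist'); save(im,'w2')
v,u=np.mgrid[:400,:640]; p=cloud('wrist',d); D=(p*1000-OD)@RD; h=cv2.cvtColor(im,cv2.COLOR_RGB2HSV)
s=(h[...,1]>130)&(abs(h[...,0].astype(int)-12)<8)&(d>0)&(abs(D[...,2]-47)<6)&(abs(D[...,0])<40)&(D[...,1]<-62)&(D[...,1]>-140)
print(s.sum(),np.percentile(D[s],[1,99],axis=0))
```

```text
[  0.31360812 -84.18017519 135.19756036] [ 0.7149969  -0.77173722 96.1977498 ]
1276 [[ -26.14939698 -101.29549746   41.26407814]
 [  29.06779617  -62.32472642   50.88415002]]
```

View pics/w2.png

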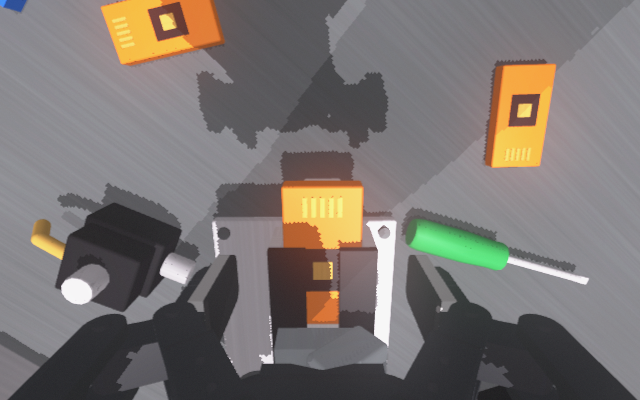

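The cassette stands out of the mouth at (282–363, 182–248), centred between the fingers (columns 237–408). Descending.

>>> {"op": "apply_moves", "data": {"commands": [[[0,-1,30],0,75],[[0,0,30],0,75],[[0,0,20],0,75],[[0,0,10],0,75],[[0,0,6],0,75],[[0,0,0],0,75],[[0,0,0],0,75]]}}

```text
time_s: 10.45
eef_pos: [0.5377, 0.1108, 0.0406]
ee_rot: [[-0.76, -0.65, 0.002], [-0.65, 0.76, -0.0], [-0.001, -0.001, -1.0]]
wrist_force: [-0.5, -0.7, 0.7]
finger_gap: 0.0747
```

>>> {"op": "apply_moves", "data": {"commands": [[[0,0,0],0,45],[[0,0,0],0,45],[[0,0,0],0,45],[[0,0,0],0,45],[[0,0,0],0,45]], "force": 40}}

```text
time_s: 10.95
eef_pos: [0.5375, 0.1108, 0.0406]
ee_rot: [[-0.76, -0.65, 0.002], [-0.65, 0.76, 0.0], [-0.001, -0.001, -1.0]]
wrist_force: [-1.1, 0.8, 6.9]
finger_gap: 0.055
```

>>> {"op": "apply_moves", "data": {"commands": [[[8,0,0],0,45],[[15,0,0],0,45],[[15,0,0],0,45],[[15,0,0],0,45],[[15,0,0],0,45],[[15,0,0],0,45],[[15,0,0],0,45],[[15,0,0],0,45]], "force": 80}}

```text
time_s: 11.75
eef_pos: [0.451, 0.0368, 0.0399]
ee_rot: [[-0.76, -0.65, 0.002], [-0.65, 0.76, -0.0], [-0.001, -0.001, -1.0]]
wrist_force: [-0.2, 0.7, -1.0]
finger_gap: 0.0542
```

>>> {"op": "apply_moves", "data": {"commands": [[[15,0,-10],0,45],[[15,0,-20],0,45],[[0,0,-20],0,45],[[0,0,-20],0,45],[[0,0,0],0,45]]}}

```text
time_s: 12.25
eef_pos: [0.4295, 0.0171, 0.1119]
ee_rot: [[-0.76, -0.65, 0.004], [-0.65, 0.76, -0.001], [-0.002, -0.004, -1.0]]
wrist_force: [-0.2, 0.3, -1.8]
finger_gap: 0.0544
```

Run:
```python
from h import *
o=get_obs(); print(dock(o['eef_pos']),o['joints'].round(2),o['finger_gap'])
im,d=camera('wrist'); save(im,'w3'); p=cloud('wrist',d)
h=cv2.cvtColor(im,cv2.COLOR_RGB2HSV); q=(p-o['eef_pos'])@o['ee_rot']*1000
s=(h[...,1]>130)&(abs(h[...,0].astype(int)-12)<9)&(d>0)&(abs(q[...,2])<30)&(abs(q[...,1])<45)
print(s.sum(),np.percentile(q[s],[1,50,99],axis=0).round(1)); a=q[s]; print(np.linalg.lstsq(np.c_[a[:,:2],np.ones(len(a))],a[:,2],rcond=None)[0])
print(cv2.minAreaRect(a[:,:2].astype(np.float32)))
```

```text
[   2.96860076 -226.2420212   111.8698928 ] [-0.27 -0.43 -0.62  1.38 -0.   -0.97] 0.05438390789961821
13054 [[-39.7 -26.8 -24.7]
 [  2.7  -4.   -5.6]
 [ 19.   27.3   8.9]]
[ 0.06946959 -0.0533847  -5.01096281]
((-11.778278350830078, 0.7880916595458984), (62.915775299072266, 57.21477508544922), 0.02863174118101597)
```

View pics/w3.png

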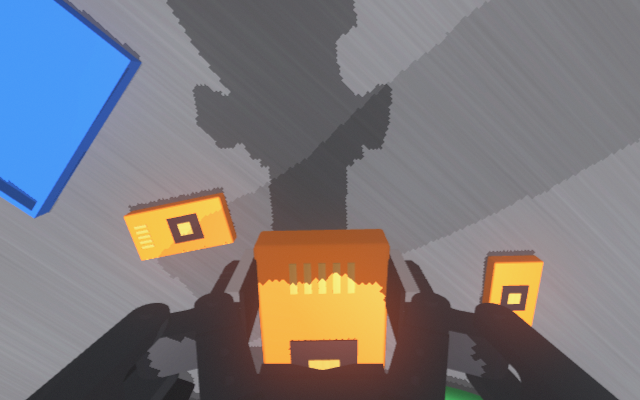

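>>> {"op": "apply_moves", "data": {"commands": [[[0,0,0],-8.4,45],[[0,0,0],-8.4,45],[[0,0,0],-8.4,45],[[0,0,0],-8.4,45],[[0,0,0],-8.4,45],[[0,0,0],-8.4,45],[[0,0,0],0,45],[[0,0,0],0,45]]}}

```text
time_s: 13.1
eef_pos: [0.4275, 0.0179, 0.1082]
ee_rot: [[0.012, -1.0, -0.001], [-1.0, -0.012, 0.0], [-0.0, 0.001, -1.0]]
wrist_force: [-0.1, 0.4, -2.9]
finger_gap: 0.0535
```

>>> {"op": "apply_moves", "data": {"commands": [[[35,-9.5,0],0,45],[[35,-9.5,0],0,45],[[35,-9.5,0],0,45],[[35,-9.5,0],0,45],[[35,-9.5,0],0,45],[[35,-9.5,0],0,45],[[35,-9.5,0],0,45],[[30,-9.5,0],0,45]]}}

```text
time_s: 13.9
eef_pos: [0.5086, -0.2577, 0.1085]
ee_rot: [[0.012, -1.0, -0.0], [-1.0, -0.012, 0.0], [-0.0, 0.0, -1.0]]
wrist_force: [0.9, -0.3, -1.2]
finger_gap: 0.0537
```

Run:
```python
from h import *
o=get_obs(); print(o['joints'].round(2),o['eef_pos'],np.rad2deg(np.arctan2(o['ee_rot'][1,0],o['ee_rot'][0,0])))
print('go',(np.array([506.4,-263,0])-o['eef_pos']*1000)@o['ee_rot'])
im,d=camera('wrist'); save(im,'w4'); p=cloud('wrist',d); q=(p-o['eef_pos'])@o['ee_rot']*1000
h=cv2.cvtColor(im,cv2.COLOR_RGB2HSV); v=np.mgrid[:400,:640][0]
s=(h[...,1]>130)&(abs(h[...,0].astype(int)-18)<14)&(d>0)&(abs(q[...,2]+10)<15)&(abs(q[...,1])<25)&(q[...,0]<12)&(v>230)
a=q[s]
for _ in range(3):
    c=np.linalg.lstsq(np.c_[a[:,:2],np.ones(len(a))],a[:,2],rcond=None)[0]; r=a[:,2]-np.c_[a[:,:2],np.ones(len(a))]@c; a=a[abs(r)<2*r.std()+.3]
print(len(a),c,a[:,0].min(),a[:,0].max(),r.std())
for cam in ('top','scene'):
    im,d=camera(cam); p=cloud(cam,d); h=cv2.cvtColor(im,cv2.COLOR_RGB2HSV)
    s=(h[...,1]>130)&(abs(h[...,0].astype(int)-12)<9)&(p[...,2]>.06)&(abs(p[...,1]+.23)<.13)&(abs(p[...,0]-.5)<.1)
    if s.sum()>20: a=p[s]*1000; print(cam,len(a),np.percentile(a,[1,50,99],axis=0).round())
```

```text
[-0.7   0.03 -0.22  1.32 -0.   -2.28] [ 0.50855943 -0.25770784  0.10847166] -89.3379696146973
go [  5.28323397   2.17105934 108.47186526]
9598 [-9.01533888e-03  7.98963009e-04 -7.35770915e+00] -38.87647929797649 11.994864217329969 0.5460965465387148
top 4255 [[ 402. -314.  113.]
 [ 486. -246.  589.]
 [ 564. -157.  615.]]
scene 4497 [[ 424. -325.  107.]
 [ 523. -265.  565.]
 [ 574. -152.  597.]]
```

The cassette is held level (0.5°), with its underside about 10.6 mm below the TCP. It needs to drop about 94 mm.

>>> {"op": "apply_moves", "data": {"commands": [[[5,2,20],0,45],[[0,0,20],0,45],[[0,0,20],0,45],[[0,0,15],0,45],[[0,0,10],0,45],[[0,0,4],0,45],[[0,0,0],0,45],[[0,0,0],0,45]]}}

```text
time_s: 14.85
eef_pos: [0.5071, -0.2613, 0.021]
ee_rot: [[0.016, -1.0, 0.001], [-1.0, -0.016, -0.001], [0.001, -0.001, -1.0]]
wrist_force: [-0.8, 0.1, -1.8]
finger_gap: 0.0543
```

>>> {"op": "apply_moves", "data": {"commands": [[[0,0,2],0,45],[[0,0,1],0,45],[[0,0,0],0,45]]}}

```text
time_s: 15.15
eef_pos: [0.5067, -0.2611, 0.0173]
ee_rot: [[0.016, -1.0, 0.0], [-1.0, -0.016, -0.0], [0.0, -0.0, -1.0]]
wrist_force: [0.1, -0.6, -2.0]
finger_gap: 0.0542
```

>>> {"op": "apply_moves", "data": {"commands": [[[0,0,1],0,45],[[0,0,1],0,45],[[0,0,0],0,45]]}}

```text
time_s: 15.45
eef_pos: [0.5066, -0.261, 0.0152]
ee_rot: [[0.016, -1.0, 0.0], [-1.0, -0.016, -0.0], [0.0, -0.0, -1.0]]
wrist_force: [-0.5, 0.5, -1.2]
finger_gap: 0.0541
```

>>> {"op": "apply_moves", "data": {"commands": [[[0,0,1],0,45],[[0,0,0],0,45]]}}

```text
time_s: 15.65
eef_pos: [0.5067, -0.2611, 0.015]
ee_rot: [[0.016, -1.0, 0.0], [-1.0, -0.016, -0.0], [0.0, -0.0, -1.0]]
wrist_force: [-2.9, 2.1, 5.7]
finger_gap: 0.0538
```

Touching the tray floor (force up to +5.7 N). Releasing.

>>> {"op": "apply_moves", "data": {"commands": [[[0,0,0],0,60],[[0,0,0],0,70],[[0,0,0],0,74],[[0,0,0],0,74],[[0,0,-15],0,74],[[0,0,-30],0,74],[[0,0,-40],0,74],[[0,0,-40],0,74]]}}

```text
time_s: 16.45
eef_pos: [0.5064, -0.2607, 0.1415]
ee_rot: [[0.016, -1.0, 0.0], [-1.0, -0.016, -0.0], [0.0, -0.0, -1.0]]
wrist_force: [-0.2, -0.7, 0.5]
finger_gap: 0.0741
```

>>> {"op": "apply_moves", "data": {"commands": [[[40,0,-20],0,74],[[40,0,-10],0,74],[[40,0,0],0,74],[[40,0,0],0,74],[[0,0,0],0,74],[[0,0,0],0,74]]}}

```text
time_s: 17.05
eef_pos: [0.5089, -0.4215, 0.1697]
ee_rot: [[0.015, -1.0, -0.0], [-1.0, -0.015, 0.0], [-0.0, 0.0, -1.0]]
wrist_force: [-0.8, -0.1, -0.1]
finger_gap: 0.0741
```

Run:
```python
from h import *
o=get_obs(); print(o['eef_pos'],o['wrist_force'].round(1))
im,d=camera('top'); save(cv2.resize(im[60:360,100:500],(800,600)),'end'); P=cloud('top',d)*1000; h=cv2.cvtColor(im,cv2.COLOR_RGB2HSV)
s=(h[...,1]>130)&(abs(h[...,0].astype(int)-12)<9)&(abs(P[...,1]+226)<85)&(abs(P[...,0]-506)<65)
a=P[s]; print(len(a),cv2.minAreaRect(a[:,:2].astype(np.float32)),np.median(a[:,2]),np.linalg.lstsq(np.c_[a[:,:2],np.ones(len(a))],a[:,2],rcond=None)[0])
D=(P-OD)@RD; k=(h[...,1]>150)&((h[...,0]<6)|(h[...,0]>174))&(abs(D[...,0]+40)<35)&(abs(D[...,1]-30)<30)&(D[...,2]>70); print('red',D[k].mean(0))
```

```text
[ 0.50892069 -0.42153338  0.16967811] [-0.8 -0.1 -0.1]
1953 ((487.1827087402344, -240.57208251953125), (92.64942169189453, 140.5620880126953), 0.1438746452331543) 624.700074674896 [-7.19237426e+00 -3.01555848e+00  3.03327828e+03]
red [-42.91758707  28.5114841  116.3558337 ]
```

View pics/end.png

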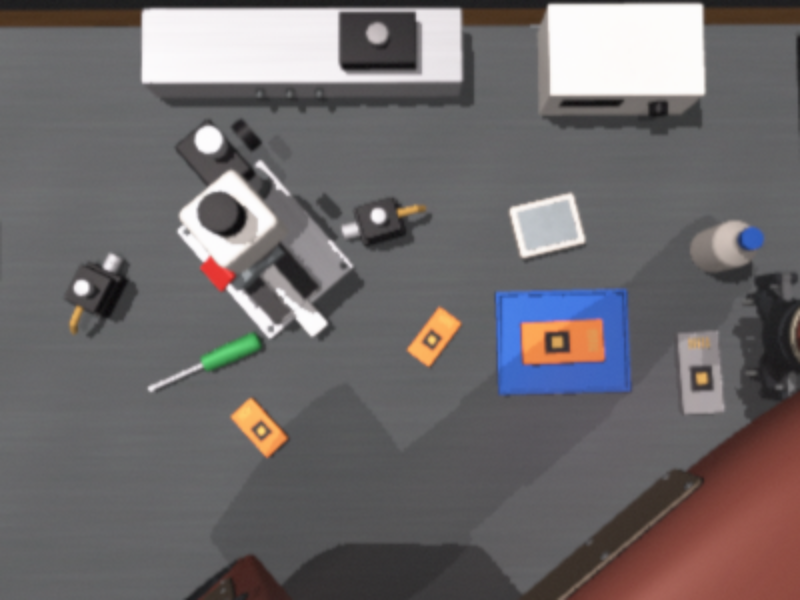

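The cassette lies centred in the tray, chip up, at (522–605, 320–363), and everything else is where it was. The orange mask included part of the arm, so I'll redo that check with a height filter before handing in.

Run:
```python
from h import *
im,d=camera('top'); P=cloud('top',d)*1000; h=cv2.cvtColor(im,cv2.COLOR_RGB2HSV)
s=(h[...,1]>130)&(abs(h[...,0].astype(int)-12)<9)&(abs(P[...,1]+226)<75)&(abs(P[...,0]-506)<60)&(P[...,2]<60)
a=P[s]; print(len(a),cv2.minAreaRect(a[:,:2].astype(np.float32)),np.median(a[:,2]))
i=a[:,2]>18; a=a[i]; c=np.linalg.lstsq(np.c_[a[:,:2],np.ones(len(a))],a[:,2],rcond=None)[0]; print(c)
ok=abs(np.median(a[:,2])-22)<4 and np.hypot(*c[:2])<.06
print(ok)
if ok: print(hand_in())
```

```text
721 ((505.47357177734375, -224.46249389648438), (53.71287155151367, 109.500244140625), 2.1322920322418213) 22.545807164160657
[-3.76227840e-03  2.21103011e-03  2.50246745e+01]
True
the job is handed in; nothing more can be done
None
```

The job is handed in: the orange cassette lies flat, chip side up, near the middle of the blue tray, and the red key has sprung back. The robot's clock stood at about 17 s of the 61 s allowed. `hand_in()` gives no verdict.

- **Key press:** The moves could not tilt the tool. I pressed along the slide with the outer corner of one open finger, keeping the tool upright and turned so it stayed clear of the microscope. The force rose sharply at the stop, and the cassette end stood about 43 mm out of the mouth.
- **Draw and placing:** I gripped the cassette across its width, drew it out level and lowered it until it touched the tray floor. I then released it and moved the arm well clear.
- **Last checks:**
  - The cassette is within about 2 mm of the tray's centre and turned about 1.4° from its sides.
  - Its top is at 22.5 mm, where 22 is expected, and it is flat to under 0.5°.
  - The key measured back at its starting place.
  - Nothing else on the bench looked moved in the last picture.
- **One reading that disagreed:** My first end-of-job measurement of the cassette was wrong because it also picked up the arm. I repeated it with a height filter, and the figures above come from that.

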